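# Gang the bare plates in the masking jig and shut the masking frame

### The job

Get the bare aluminium plates on the masking jig ready for priming. First swing the half-lowered masking frame up out of the way, at least upright. The plates are degreased, so keep your fingers off them and use the straightedge to push them together, flat against the back fence and closed up without gaps against the end stop on the left. If a finished black plate has strayed among them it is not to be primed again: lay it flat on the floor of the blue tray beside the one that is there. Finally lay the straightedge flat on the table clear of the jig and swing the masking frame fully down over the plates' front edges; leave the primer tin and sanding block alone.

Things in the scene. Friction and masses are not known exactly. Their poses are not given: they have to be found in the camera images.
- jig: masking jig, fixed: plywood board 210 (x) x 430 (y) x 12 mm; plates on it rest 12 mm above the table. Origin: centre of the board's underside, on the table. x points away from the robot to the back fence, y left, z up. The back fence (14 mm high, top 26 mm above the table) and the end stop on the left (12 mm high) are aluminium strips on the board
- back_fence (a point): middle of the back fence's front face, at board height; the face runs along the jig's y at jig x = +60 mm from y = -200 to +185 mm. A plate that is home has its 46 mm side against it, its centre 30 mm in front
- end_stop (a point): end stop on the left: this point is the corner where its face meets the fence's face, at board height; the face runs along the jig's x at jig y = +185 mm from the fence 130 mm towards the robot, so the straightedge must stay right of it. A plate against it has its centre 23 mm to its right
- mask_frame (a joint): angle of the steel masking frame, an angle bar across the jig on arms at y = +/-207 mm. 0 = down on home plates, 1.57 upright, 1.85 = back at its stop; starts at 0.7 to 1.3. Down, its 26 mm flat covers the plates' front edges and its lip hangs 9 mm in front, 3.5 mm clear; a plate not home holds it up. Stiff hinge, stays where left; 5 N at the tab moves it
- frame_tab (a point): centre of the red tab (34 x 70 x 8 mm) in the middle of the masking frame's front edge, 105 mm from the hinge; points at the robot with the frame down, straight up with it upright. Push it to move the frame: from the robot's side to open, from behind and then from above to shut. x points to the hinge, z out of its upper face
- frame_hinge (a point): point on the masking frame's hinge axis, midway between the arms; the axis runs along the jig's y
- straightedge_grip (a point): straightedge, a loose aluminium bar 320 mm long (x) x 28 mm wide (y) x 8 mm thick, with a black handle standing along the middle of its top, 130 mm long, 14 mm thick, reaching from 8 to 54 mm above the bar's underside. This point is the handle's centre, 32 mm above the underside. 0.18 to 0.29 kg. It lies on the table left of the jig
- black_plate_center (a point): the finished plate, gloss black, same shape and size as the bare ones (60 x 46 x 12 mm); this point is its centre, 6 mm above its underside; x along the 60 mm side. Lies among the bare plates at the start, or is absent; it may be gripped
- tray: shallow blue tray fixed to the table right of the jig, 130 (x) x 125 (y) x 14 mm high outside, walls and floor 3 mm; origin: centre of its underside. One finished plate lies in its left (+y) half, the right half is free
- finished_plate_center (a point): centre of the finished black plate that already lies in the tray, same size; leave it there
- plate_1_center (a point): 60 x 46 x 12 mm, bare aluminium, two small countersunk holes near its near edge; this point is its centre, 6 mm above its underside; x runs along the 60 mm side (parallel to the jig's x when it is in place), y along the 46 mm side. At the start it lies flat on the jig's board; may be absent
- plate_2_center (a point): 60 x 46 x 12 mm, bare aluminium, two small countersunk holes near its near edge; this point is its centre, 6 mm above its underside; x runs along the 60 mm side (parallel to the jig's x when it is in place), y along the 46 mm side. At the start it lies flat on the jig's board; may be absent
- plate_3_center (a point): 60 x 46 x 12 mm, bare aluminium, two small countersunk holes near its near edge; this point is its centre, 6 mm above its underside; x runs along the 60 mm side (parallel to the jig's x when it is in place), y along the 46 mm side. At the start it lies flat on the jig's board; may be absent
- plate_4_center (a point): 60 x 46 x 12 mm, bare aluminium, two small countersunk holes near its near edge; this point is its centre, 6 mm above its underside; x runs along the 60 mm side (parallel to the jig's x when it is in place), y along the 46 mm side. At the start it lies flat on the jig's board; may be absent
- plate_5_center (a point): 60 x 46 x 12 mm, bare aluminium, two small countersunk holes near its near edge; this point is its centre, 6 mm above its underside; x runs along the 60 mm side (parallel to the jig's x when it is in place), y along the 46 mm side. At the start it lies flat on the jig's board; may be absent
- primer_tin: bystander: round red primer tin, 78 mm across and 78 mm tall; origin at the centre of its base
- sanding_block: bystander: black rubber sanding block, 62 x 110 x 45 mm; origin at the centre of its base

How it is judged:
On the way, in this order (a step that is already met when the one before it is completed fails the run):
1. the masking frame is swung up, to about upright or beyond (value of joint mask_frame above 1.4 rad), for 0.2 s.
2. the straightedge pushes bare plates ((contact force between straightedge and plate_1 above 0.15 N or contact force between straightedge and plate_2 above 0.15 N or contact force between straightedge and plate_3 above 0.15 N or contact force between straightedge and plate_4 above 0.15 N or contact force between straightedge and plate_5 above 0.15 N)), for 0.1 s.
3. with the frame still up, all bare plates are home against the back fence and closed up without gaps to the end stop (x of each of plate_1, plate_2, plate_3, plate_4, plate_5 in the frame of jig above 0.0265 m and angle between the x axis of each of plate_1, plate_2, plate_3, plate_4, plate_5 and the x axis of jig, either way round below 0.05 rad and z of plate_1 in the frame of jig between 0.009 and 0.016 m and (y of plate_1 in the frame of jig between 0.158 and 0.166 m or y of plate_2 in the frame of plate_1 between 0.042 and 0.05 m or y of plate_3 in the frame of plate_1 between 0.042 and 0.05 m or y of plate_4 in the frame of plate_1 between 0.042 and 0.05 m or y of plate_5 in the frame of plate_1 between 0.042 and 0.05 m) and z of plate_2 in the frame of jig between 0.009 and 0.016 m and (y of plate_2 in the frame of jig between 0.158 and 0.166 m or y of plate_1 in the frame of plate_2 between 0.042 and 0.05 m or y of plate_3 in the frame of plate_2 between 0.042 and 0.05 m or y of plate_4 in the frame of plate_2 between 0.042 and 0.05 m or y of plate_5 in the frame of plate_2 between 0.042 and 0.05 m) and z of plate_3 in the frame of jig between 0.009 and 0.016 m and (y of plate_3 in the frame of jig between 0.158 and 0.166 m or y of plate_1 in the frame of plate_3 between 0.042 and 0.05 m or y of plate_2 in the frame of plate_3 between 0.042 and 0.05 m or y of plate_4 in the frame of plate_3 between 0.042 and 0.05 m or y of plate_5 in the frame of plate_3 between 0.042 and 0.05 m) and z of plate_4 in the frame of jig between 0.009 and 0.016 m and (y of plate_4 in the frame of jig between 0.158 and 0.166 m or y of plate_1 in the frame of plate_4 between 0.042 and 0.05 m or y of plate_2 in the frame of plate_4 between 0.042 and 0.05 m or y of plate_3 in the frame of plate_4 between 0.042 and 0.05 m or y of plate_5 in the frame of plate_4 between 0.042 and 0.05 m) and z of plate_5 in the frame of jig between 0.009 and 0.016 m and (y of plate_5 in the frame of jig between 0.158 and 0.166 m or y of plate_1 in the frame of plate_5 between 0.042 and 0.05 m or y of plate_2 in the frame of plate_5 between 0.042 and 0.05 m or y of plate_3 in the frame of plate_5 between 0.042 and 0.05 m or y of plate_4 in the frame of plate_5 between 0.042 and 0.05 m) and value of joint mask_frame above 0.5 rad), for 0.2 s.
At the end, for the whole second after the job is handed in: Bare plates flat on the board, under 3.5 mm from the back fence, square to 0.05 rad, each within 4 mm of the end stop or its left neighbour; frame under 0.05 rad; any black plate flat on the tray floor, as is the one that was there; straightedge flat, still, its middle clear of the board (x of each of plate_1, plate_2, plate_3, plate_4, plate_5 in the frame of jig above 0.0265 m and angle between the x axis of each of plate_1, plate_2, plate_3, plate_4, plate_5 and the x axis of jig, either way round below 0.05 rad and z of plate_1 in the frame of jig between 0.009 and 0.016 m and (y of plate_1 in the frame of jig between 0.158 and 0.166 m or y of plate_2 in the frame of plate_1 between 0.042 and 0.05 m or y of plate_3 in the frame of plate_1 between 0.042 and 0.05 m or y of plate_4 in the frame of plate_1 between 0.042 and 0.05 m or y of plate_5 in the frame of plate_1 between 0.042 and 0.05 m) and z of plate_2 in the frame of jig between 0.009 and 0.016 m and (y of plate_2 in the frame of jig between 0.158 and 0.166 m or y of plate_1 in the frame of plate_2 between 0.042 and 0.05 m or y of plate_3 in the frame of plate_2 between 0.042 and 0.05 m or y of plate_4 in the frame of plate_2 between 0.042 and 0.05 m or y of plate_5 in the frame of plate_2 between 0.042 and 0.05 m) and z of plate_3 in the frame of jig between 0.009 and 0.016 m and (y of plate_3 in the frame of jig between 0.158 and 0.166 m or y of plate_1 in the frame of plate_3 between 0.042 and 0.05 m or y of plate_2 in the frame of plate_3 between 0.042 and 0.05 m or y of plate_4 in the frame of plate_3 between 0.042 and 0.05 m or y of plate_5 in the frame of plate_3 between 0.042 and 0.05 m) and z of plate_4 in the frame of jig between 0.009 and 0.016 m and (y of plate_4 in the frame of jig between 0.158 and 0.166 m or y of plate_1 in the frame of plate_4 between 0.042 and 0.05 m or y of plate_2 in the frame of plate_4 between 0.042 and 0.05 m or y of plate_3 in the frame of plate_4 between 0.042 and 0.05 m or y of plate_5 in the frame of plate_4 between 0.042 and 0.05 m) and z of plate_5 in the frame of jig between 0.009 and 0.016 m and (y of plate_5 in the frame of jig between 0.158 and 0.166 m or y of plate_1 in the frame of plate_5 between 0.042 and 0.05 m or y of plate_2 in the frame of plate_5 between 0.042 and 0.05 m or y of plate_3 in the frame of plate_5 between 0.042 and 0.05 m or y of plate_4 in the frame of plate_5 between 0.042 and 0.05 m) and value of joint mask_frame below 0.05 rad and x of black_plate in the frame of tray between -0.045 and 0.045 m and y of black_plate in the frame of tray between -0.045 and 0.045 m and z of each of black_plate, finished_plate in the frame of tray below 0.008 m and angle between each of black_plate, finished_plate, straightedge's own z axis and vertical below 0.08 rad and linear speed of each of black_plate, straightedge below 0.02 m/s and height (world z) of straightedge below 0.006 m and (y of straightedge in the frame of jig above 0.225 m or y of straightedge in the frame of jig below -0.225 m or x of straightedge in the frame of jig below -0.115 m or x of straightedge in the frame of jig above 0.13 m)); the robot touches nothing.
It fails at once if the gripper's fingers touch a bare plate (contact force between the fingers and plate_1 above 2 N or contact force between the fingers and plate_2 above 2 N or contact force between the fingers and plate_3 above 2 N or contact force between the fingers and plate_4 above 2 N or contact force between the fingers and plate_5 above 2 N).
It fails at once if the primer tin or sanding block is moved more than 3 cm (distance of any of primer_tin, sanding_block from where it was at the start of the episode above 0.03 m).
It fails at once if the primer tin is tipped (angle between primer_tin's own z axis and vertical above 0.5 rad).
Of plate_1, plate_2, plate_3, plate_4, plate_5, black_plate only 4 to 6 are there at a start; the rules pass over those that are not, and their reading is None.
At some moment in a run one of plate_1, plate_2, plate_3, plate_4, plate_5, straightedge may be knocked a few centimetres aside while the robot is not near it.
Once in a run the grip may slacken for a moment while it holds something.
It also fails if it takes over 200 s, if anything falls off the work surface, if the arm or the gripper's body presses on something with over 40 N, if the wrist force passes 120 N, or if a joint passes its speed limit or range.

### The arm

A 6-joint arm with a two-finger parallel gripper is mounted at the origin on a cart in front of the work surface, level with it; the furniture and walls round the work are solid. World frame = base frame: x ahead of the robot, y to its left, z up, the work surface at z = 0. Lengths are in m, angles in rad, forces in N, time in s.
With the tool pointing down it reaches from about 0.375 to 0.925 m from the base axis. Payload 5.7 kg.
Tool frame: the origin (TCP) lies midway between the tips of the shut fingers; the grasp point (between the pads) lies 19 mm behind it; z points along the fingers, y is the line along which they close (so a half turn about z gives the same grasp; the last joint's range is limited). The gripper opens to 88 mm and grips with 3 to 60 N. Pads are 20 mm wide; open, the fingers measure 115 mm over their backs; the gripper's body (75 mm by 178 mm) begins 61 mm behind the grasp point.
Start: joints at [-1.403, 0.359, 1.51, -0, 1.272, -0.115], TCP at [0.167, -0.576, 0.223] pointing down, gripper open.
Joint ranges: [-2.97, 2.97], [-1.01, 2.36], [0.21, 2.38], [-0.96, 4.11], [0.2, 2.71], [-2.98, 2.98]. Speed limits (rad/s): [2.39, 2.39, 3.14, 3.14, 3.14, 3.14].

### API

Orientations are given as a unit quaternion [x, y, z, w].
In Python, from bench import move_ptp, servo_line, goto_joints, move_gripper, sleep, inverse_kinematics, capture, PlanningError, close_job, spot_in, silhouettes, current_clock, current_joint_pos, current_qvel, current_joint_torque, current_position, current_orientation, current_force, current_torque, current_finger_gap, current_grip_force gives the robot as it stands. Calls block until the motion is done:
- move_ptp(position, orientation): joint-space move of the TCP to a pose.
- servo_line(position, orientation=None, rate=0.15, contact_N=None): straight line of the TCP; orientation=None keeps the orientation; rate is the mean speed in m/s. With contact_N (N) it stops when the force on the tool has changed by that much, and returns True; else False.
- goto_joints(angles): joint-space move.
- move_gripper(opening): finger opening in m; the grip force is fixed at half the most; returns when the fingers have stopped.
- sleep(seconds).
- inverse_kinematics(position, orientation): joint angles nearest the present ones, or None.
- capture(name): name is "scene" or "top" or "wrist"; returns a dict with "image" (420x560x3 uint8, blue, green, red), "range_z" (420x560 float32, m along the optical axis (not along the pixel's ray), 0 where there is no reading), "intrinsics" (3x3 intrinsics, pixels), "R" (3x3) and "t" (3): a world point X has camera coordinates R X + t. Camera axes: x right, y down, z forward; pixel columns grow to the right and rows downward; lengths in m; the calibration is good to about 2 mm. A picture is of the moment at which its call begins.
A pose or a line that the arm cannot do raises PlanningError and nothing moves.
- close_job(): hands the job in; it is judged then, once.
Trained networks look in the newest picture that a camera, given by its name, has taken for a name from the list of things; names that differ only in an ending like _2 or _b are one class to them, and where a whole thing is asked for, a point or a joint stands for the part that bears it (a point fixed in the world has none). Each returns a list of dicts, best first, with "conf" (0 to 1); they miss things now and then, are a little off and sometimes report something else, mostly with a low value. They report only what shows in the picture. A call takes as long as a camera call.
- spot_in(camera, query): "xy" ([column, row] in pixels, amid what is visible of it).
- silhouettes(camera, query): "region" (420x560 bool, what is visible of it) and "xy" ([column, row] in pixels, amid what is visible of it).
Readings, each from a call of its own:
- current_clock(): time.
- current_joint_pos(): joint angles.
- current_qvel(): joint speeds.
- current_joint_torque(): joint torques, N m.
- current_position(): TCP position.
- current_orientation(): TCP orientation.
- current_force(): force on the tool from outside, world axes, zero at the start.
- current_torque(): the same for the moment, N m.
- current_finger_gap(): finger opening in m.
- current_grip_force(): force on a finger pad.
Only numpy, scipy, OpenCV 4.12 (cv2) and the standard library are available. Lean on these libraries where they do the work, as an engineer would, in place of code of your own. Each camera call takes 0.05 s, during which the arm holds its last target. There are 200 camera calls.

## Working session

There is one attempt and no reset: what is moved stays moved. The work goes in short steps, each a Python script; the robot and the scene stay as the last script left them, time stands still between calls to the robot, and variables do not carry over. Pictures are saved under pics/ and viewed, at most 14 in all, crops included, and the job is handed in when it is done.

```bash
ls; mkdir -p pics; cat > h.py <<'E'
import numpy as np, cv2
from bench import *
from scipy.spatial.transform import Rotation as Rn
def snap(n,f=None):
    c=capture(n)
    if f: cv2.imwrite('pics/'+f,c['image'])
    return c
def cloud(c):
    "world xyz for each pixel, HxWx3, nan if none"
    z=c['range_z'].astype(float); h,w=z.shape; K=c['intrinsics']
    u,v=np.meshgrid(np.arange(w),np.arange(h))
    P=np.stack([(u-K[0,2])/K[0,0]*z,(v-K[1,2])/K[1,1]*z,z],-1)
    W=(P-c['t'])@c['R']
    W[z<=0]=np.nan
    return W
def px(c,u,v,zw):
    "pixel -> world point on the plane z=zw"
    d=c['R'].T@np.linalg.inv(c['intrinsics'])@[u,v,1]; o=-c['R'].T@c['t']
    return o+d*(zw-o[2])/d[2]
def down(yaw):
    "tool down, closing line (tool y) at angle yaw+90deg: tool x along yaw"
    return (Rn.from_euler('z',yaw)*Rn.from_euler('x',np.pi)).as_quat()
E
python3 - <<'E'
from h import *
for n in ['scene','top']:
    c=snap(n,n+'0.png'); W=cloud(c)
    print(n, (-c['R'].T@c['t']).round(3), c['R'].round(2).tolist())
    for q in ['jig','plate_1_center','black_plate_center','finished_plate_center','tray','straightedge_grip','frame_tab','primer_tin','sanding_block']:
        for r in silhouettes(n,q):
            m=r['region']; p=W[m]; p=p[~np.isnan(p[:,0])]
            print(q, round(r['conf'],2), np.round(r['xy']), np.median(p,0).round(3), p.min(0).round(3),p.max(0).round(3)) if len(p) else print(q,r['conf'],r['xy'])
E
```

```text
pics
scene [0.233 0.702 0.711] [[-0.87, -0.5, -0.01], [-0.31, 0.56, -0.76], [0.39, -0.66, -0.64]]
jig 0.69 [303. 232.] [0.583 0.042 0.013] [ 0.456 -0.357 -0.001] [0.715 0.205 0.15 ]
tray 0.84 [370. 146.] [ 0.575 -0.374  0.004] [ 0.513 -0.427 -0.002] [ 0.655 -0.295  0.018]
straightedge_grip 0.92 [237. 342.] [0.529 0.359 0.01 ] [ 0.384  0.316 -0.003] [0.708 0.381 0.057]
straightedge_grip 0.74 [284. 179.] [0.623 0.014 0.115] [ 0.609 -0.312 -0.002] [0.715 0.196 0.15 ]
frame_tab 0.73 [286. 180.] [0.624 0.016 0.115] [ 0.607 -0.385 -0.003] [0.73  0.197 0.15 ]
primer_tin 0.62 [267. 156.] [ 0.765 -0.14   0.057] [ 0.736 -0.313 -0.004] [ 0.875 -0.121  0.08 ]
sanding_block 0.96 [199. 230.] [0.768 0.169 0.031] [ 0.733  0.078 -0.001] [0.809 0.208 0.048]
top [0.6   0.024 0.928] [[-0.01, -1.0, 0.03], [-1.0, 0.01, -0.04], [0.04, -0.03, -1.0]]
jig 0.86 [280. 235.] [0.581 0.    0.013] [ 0.453 -0.262 -0.004] [0.684 0.215 0.151]
finished_plate_center 0.74 [417. 237.] [ 0.584 -0.33   0.016] [ 0.554 -0.357  0.002] [ 0.615 -0.308  0.02 ]
tray 0.75 [434. 236.] [ 0.575 -0.376  0.004] [ 0.514 -0.431 -0.001] [ 0.647 -0.298  0.02 ]
straightedge_grip 0.75 [134. 254.] [0.545 0.349 0.011] [ 0.388  0.328 -0.001] [0.704 0.381 0.058]
frame_tab 0.79 [293. 218.] [ 0.625 -0.025  0.116] [ 0.61  -0.245  0.001] [0.666 0.202 0.151]
primer_tin 0.61 [351. 153.] [ 0.773 -0.159  0.073] [ 0.738 -0.2    0.002] [ 0.82  -0.124  0.082]
primer_tin 0.18 [318. 245.] [ 0.558 -0.095  0.025] [ 0.526 -0.12   0.009] [ 0.589 -0.069  0.03 ]
sanding_block 0.97 [220. 154.] [0.778 0.144 0.042] [0.737 0.09  0.   ] [0.833 0.206 0.049]
sanding_block 0.28 [288. 219.] [ 0.624 -0.017  0.116] [ 0.61  -0.245 -0.001] [0.663 0.202 0.151]
```

View pics/top0.png

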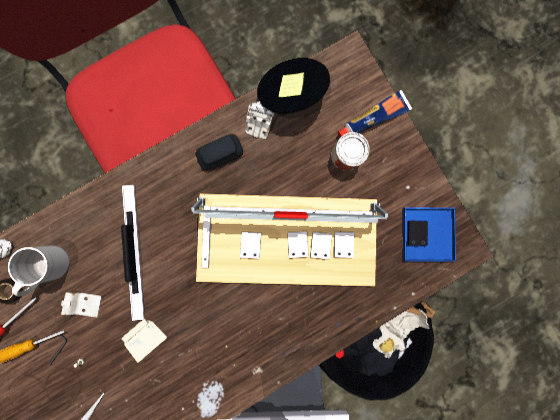

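View pics/scene0.png

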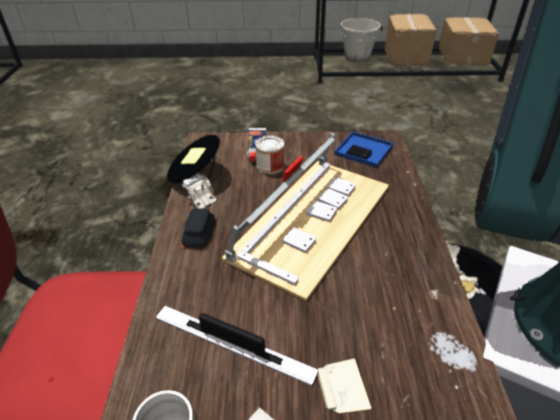

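The top view shows the jig at about (285,238), with four bare plates at (250,245), (298,245), (321,245) and (344,245). The frame is half up with its red tab at (291,215), the straightedge is at (134,254) and the tray at (430,235). I see no black plate on the jig, and the scene view agrees, so next I'll get the jig and straightedge poses.

```bash
cat >> h.py <<'E'
def jigpose(c):
    W=cloud(c); hsv=cv2.cvtColor(c['image'],cv2.COLOR_BGR2HSV)
    z=W[...,2]; m=(hsv[...,0]>12)&(hsv[...,0]<32)&(hsv[...,1]>60)&(hsv[...,2]>120)&(z>.005)&(z<.02)
    n,l,s,_=cv2.connectedComponentsWithStats(m.astype(np.uint8)); k=1+np.argmax(s[1:,4])
    ys,xs=np.where(l==k); P=np.array([px(c,u,v,.012)[:2] for u,v in zip(xs,ys)],np.float32)
    (cx,cy),(w,h),a=cv2.minAreaRect(P)
    a=np.radians(a); a=(a+np.pi/4)%(np.pi/2)-np.pi/4
    return np.array([cx,cy]),a,(w,h)
def rect(P):
    (cx,cy),(w,h),a=cv2.minAreaRect(P.astype(np.float32))
    if w<h: w,h,a=h,w,a+90
    return np.array([cx,cy]),(round(w,3),round(h,3)),(np.radians(a)+np.pi/2)%np.pi-np.pi/2
E
python3 - <<'E'
from h import *
c=snap('top'); W=cloud(c); o,a,s=jigpose(c); print('jig',o,a,s)
R=np.array([[np.cos(a),np.sin(a)],[-np.sin(a),np.cos(a)]])
J=(W[...,:2]-o)@R.T; z=W[...,2]; im=c['image'].astype(int)
# fence: z 20-30 and behind plates
m=(z>.021)&(z<.03)&(np.abs(J[...,1])<.2)&(J[...,0]>.04)&(J[...,0]<.09); print('fence x',np.percentile(J[m][:,0],[2,50,98]),m.sum())
m=(z>.018)&(z<.03)&(J[...,1]>.18)&(J[...,1]<.21)&(J[...,0]<.04); print('stop y',np.percentile(J[m][:,1],[2,50,98]))
m=(z>.06)&(np.abs(J[...,1])<.25)&(np.abs(J[...,0])<.12); print('frame x',np.percentile(J[m][:,0],[1,50,99]),'z',np.percentile(z[m],[1,50,99]))
red=(im[...,2]>150)&(im[...,1]<70)&(im[...,0]<70)&(z>.06)&(np.abs(J[...,1])<.25)&(np.abs(J[...,0])<.12); print('tab',np.median(J[red],0),np.percentile(z[red],[2,50,98]),np.percentile(J[red][:,0],[2,98]))
# plates
m=(im.min(-1)>170)&(z>.017)&(z<.032)&(np.abs(J[...,1])<.18)&(J[...,0]<.045)&(J[...,0]>-.1)
n,l,st,_=cv2.connectedComponentsWithStats(m.astype(np.uint8))
for k in range(1,n):
    if st[k,4]>60: 
        ys,xs=np.where(l==k); P=np.array([px(c,u,v,.024)[:2] for u,v in zip(xs,ys)]); r=rect((P-o)@R.T); print('plate jig',r)
m=(z>.003)&(z<.02)&(im.min(-1)>150)&(W[...,1]>.3)&(W[...,1]<.42); ys,xs=np.where(m); P=np.array([px(c,u,v,.008)[:2] for u,v in zip(xs,ys)]); print('bar',rect(P))
m=(z>.04)&(z<.065)&(W[...,1]>.3)&(W[...,1]<.4); ys,xs=np.where(m); P=np.array([px(c,u,v,.054)[:2] for u,v in zip(xs,ys)]); print('handle',rect(P))
E
```

```text
jig [ 0.54493344 -0.01420325] -0.046482281034025075 (0.42971768975257874, 0.16053111851215363)
fence x [0.04018406 0.04479664 0.0711382 ] 256
stop y [0.18473773 0.19201775 0.20047521]
frame x [0.07025992 0.08008159 0.10261724] z [0.07222259 0.1156588  0.14960869]
tab [0.08195597 0.00138326] [0.12131198 0.1460533  0.15065109] [0.07584566 0.08925795]
plate jig (array([0.01068909, 0.08798553]), (0.059, 0.046), np.float64(-0.026313096834418737))
plate jig (array([ 0.01477823, -0.02437819]), (0.057, 0.045), np.float64(0.03479629272005447))
plate jig (array([ 0.01511619, -0.08000275]), (0.058, 0.046), np.float64(-0.06824350293328063))
plate jig (array([ 0.01736553, -0.13654248]), (0.055, 0.046), np.float64(0.029218851093858245))
bar (array([0.49860954, 0.33888948]), (0.411, 0.077), np.float64(0.007313475197629371))
handle (array([0.54606926, 0.35007787]), (0.129, 0.018), np.float64(0.07690468536470663))
```

```bash
cat >> h.py <<'E'
JO=np.array([.5696,-.0154]); JA=-.0465
def J(x,y,z):
    c,s=np.cos(JA),np.sin(JA); return np.array([JO[0]+c*x-s*y, JO[1]+s*x+c*y, z])
def toJ(P):
    c,s=np.cos(JA),np.sin(JA); d=np.asarray(P)[...,:2]-JO; return np.stack([c*d[...,0]+s*d[...,1],-s*d[...,0]+c*d[...,1]],-1)
def frame(c):
    W=cloud(c); q=toJ(W); z=W[...,2]; im=c['image'].astype(int)
    r=(im[...,2]>110)&(im[...,1]<70)&(im[...,0]<70)&(abs(q[...,1])<.05)&(abs(q[...,0])<.16)&(z>.01)
    return r.sum(),np.median(q[r],0),np.percentile(z[r],[2,50,98])
E
python3 - <<'E'
from h import *
move_gripper(0)
q=down(JA)
move_ptp(J(-.03,0,.24),q); print(current_joint_pos())
servo_line(J(-.0,0,.132),q,rate=.2)
print(servo_line(J(.12,0,.132),q,rate=.06,contact_N=18), toJ(current_position()), current_force())
servo_line(J(-.03,0,.135),q,rate=.2)
move_ptp(J(-.10,.25,.25),q)
c=snap('scene','s1.png'); print(frame(c)); print(current_clock())
E
```

```text
[-1.55056678e-01  2.56470745e-01  1.61686817e+00 -2.54454863e-04
  1.26820467e+00  1.46311298e+00]
True [1.00887961e-01 2.90160595e-05] [-1.75534813  0.46318644  0.94992691]
(np.int64(10), array([0.11737675, 0.02623808]), array([0.14707079, 0.14777821, 0.14886087]))
9.0
```

View pics/s1.png

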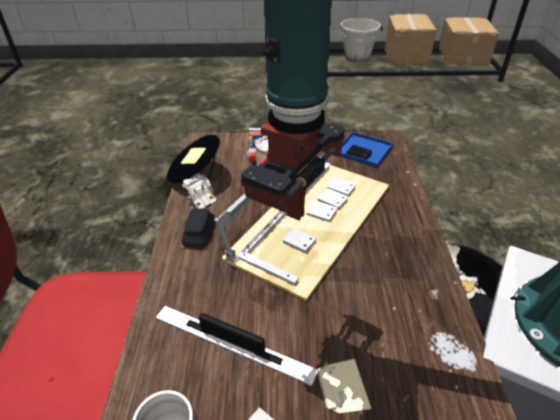

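Frame is back at its stop (the tab is seen edge-on behind the arm near x=0.117, top 0.148). Next I'll grasp the straightedge and push the plates towards the fence.

```bash
cat >> h.py <<'E'
def pose(x,y,z,yaw): return J(x,y,z),down(JA+yaw)
def plates(f=None):
    c=snap('top',f); W=cloud(c); q=toJ(W); z=W[...,2]; im=c['image'].astype(int)
    m=(im.min(-1)>150)&(im.max(-1)-im.min(-1)<40)&(z>.017)&(z<.032)&(q[...,1]>-.22)&(q[...,1]<.1845)&(q[...,0]<.064)&(q[...,0]>-.11)
    n,l,st,_=cv2.connectedComponentsWithStats(m.astype(np.uint8))
    for k in range(1,n):
        if st[k,4]>60:
            ys,xs=np.where(l==k); P=toJ(np.array([px(c,u,v,.024) for u,v in zip(xs,ys)])); r=rect(P); print('blob',r[0].round(4),r[1],r[2].round(3),'min',P.min(0).round(3),'max',P.max(0).round(3))
E
python3 - <<'E'
from h import *
h=np.array([.546,.350]); q=down(.077)
move_gripper(.05)
move_ptp([*h,.12],q)
c=snap('wrist','w1.png'); W=cloud(c); z=W[...,2]; im=c['image'].astype(int)
m=(z>.045)&(z<.062)&(abs(W[...,1]-h[1])<.06)&(abs(W[...,0]-h[0])<.12)&(im.max(-1)<90)
print('handle',rect(W[m][:,:2]),m.sum())
servo_line([*h,.021],q,rate=.1); move_gripper(0); print(current_finger_gap(),current_grip_force())
servo_line([*h,.10],q,rate=.1); print(current_finger_gap(),current_force())
for yaw in (np.pi/2,-np.pi/2):
    for p in ((-.1,-.025,.1),(-.01,.02,.0345)): print(yaw,inverse_kinematics(J(*p),down(JA+yaw)))
print(inverse_kinematics(J(-.108,-.195,.1),down(JA)),current_clock())
E
```

```text
handle (array([0.54750758, 0.35345542]), (0.128, 0.014), np.float64(0.08352636909907973)) 2394
0.013797967692108743 29.972926676273346
0.013850778010730836 [-0.18380216  0.01281832 -2.08151542]
1.5707963267948966 [-2.23254145e-01  3.35676837e-01  1.92364831e+00 -4.44089210e-16
  8.82267503e-01 -1.76754145e-01]
1.5707963267948966 [-1.14226899e-01  5.36944964e-01  1.77602955e+00 -4.44089210e-16
  8.28618138e-01 -6.77268987e-02]
-1.5707963267948966 [-2.23254145e-01  3.35676837e-01  1.92364831e+00 -4.44089210e-16
  8.82267503e-01  2.96483851e+00]
-1.5707963267948966 None
[-5.64646687e-01  3.67652226e-01  1.86656317e+00 -4.44089210e-16
  9.07377255e-01  1.05264964e+00] 13.4417
```

View pics/w1.png

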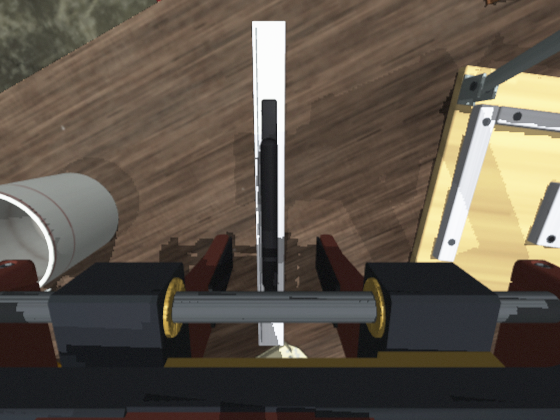

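The wrist view shows the bar centred between the fingers (268,180), and it is now held. Next is the push to the fence.

```bash
python3 - <<'E'
from h import *
p=np.pi/2
servo_line([.50,.30,.14],down(.077),rate=.2)
move_ptp(*pose(-.10,-.02,.14,p))
servo_line(*pose(-.10,-.02,.0345,p),rate=.1)
print(current_force(),current_finger_gap())
print(servo_line(*pose(-.011,-.02,.0345,p),rate=.04,contact_N=10),toJ(current_position()),current_force(),current_finger_gap())
servo_line(*pose(-.04,-.02,.0345,p),rate=.1)
servo_line(*pose(-.10,-.02,.14,p),rate=.2)
move_ptp(*pose(-.12,-.25,.14,0))
plates('t2.png'); print(current_clock(),current_finger_gap())
E
```

```text
[-0.17037757  0.41384774 -2.00748982] 0.01400324895252627
False [-0.01325688 -0.02000788] [-6.17183263 -1.30283318  0.33159249] 0.013828626694730796
blob [0.0322 0.0126] (0.341, 0.064) 1.57 min [ 0.    -0.158] max [0.064 0.183]
21.6583 0.013881458612033059
```

View pics/t2.png

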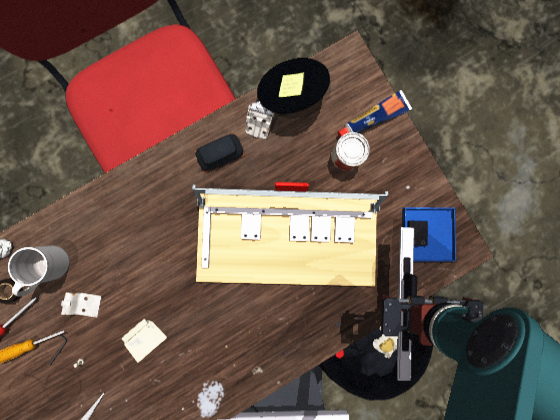

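All four plates now lie against the fence (row ~227, columns 250 to 344), and the bar is held to the right of the jig at column 405. Next I'll push them left to the end stop.

```bash
python3 - <<'E'
from h import *
servo_line(*pose(-.112,-.195,.14,0),rate=.2)
servo_line(*pose(-.112,-.195,.0345,0),rate=.1)
print(current_force(),current_finger_gap())
print(servo_line(*pose(-.112,-.03,.0345,0),rate=.05,contact_N=8),toJ(current_position()),current_force())
print(servo_line(*pose(-.112,-.009,.0345,0),rate=.03,contact_N=7),toJ(current_position()),current_force())
servo_line(*pose(-.112,-.05,.0345,0),rate=.1)
servo_line(*pose(-.112,-.05,.14,0),rate=.2)
move_ptp(*pose(-.12,-.25,.14,0))
plates('t3.png'); print(current_clock(),current_finger_gap())
i=cv2.imread('pics/t3.png')[170:310,180:480]; cv2.imwrite('pics/t3c.png',cv2.resize(i,None,fx=2.6,fy=2.6,interpolation=cv2.INTER_CUBIC))
E
```

```text
[ 0.35118582  0.05518923 -2.04680961] 0.013679337541189794
False [-0.11189062 -0.0300668 ] [-1.19377941 -1.46237127 -2.72894196]
False [-0.11221819 -0.00918406] [-2.57685797 -6.36718042 -1.31676636]
blob [0.0322 0.0137] (0.342, 0.064) -1.57 min [-0.    -0.157] max [0.064 0.185]
29.6917 0.014004132738579936
```

View pics/t3c.png

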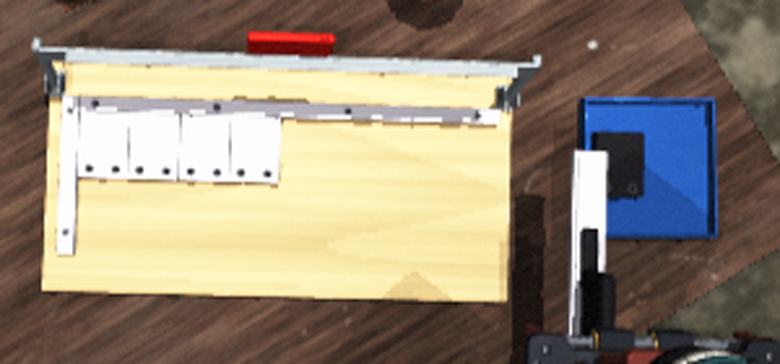

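The four plates are closed up against the stop and the fence (crop columns 78 to 282). One light squaring push against the fence, then I'll lay the bar down on the left.

```bash
python3 - <<'E'
from h import *
p=np.pi/2
move_ptp(*pose(-.10,.012,.14,p))
servo_line(*pose(-.07,.012,.0345,p),rate=.1)
print(servo_line(*pose(-.010,.012,.0345,p),rate=.03,contact_N=8),toJ(current_position()),current_force(),current_finger_gap())
servo_line(*pose(-.05,.012,.0345,p),rate=.1)
servo_line(*pose(-.10,.012,.14,p),rate=.2)
q=down(.077)
move_ptp([.54,.33,.12],q)
print(servo_line([.54,.33,.0212],q,rate=.06,contact_N=6),current_position())
move_gripper(.05)
servo_line([.54,.33,.15],q,rate=.15)
move_gripper(0)
move_ptp(*pose(-.10,-.25,.25,0))
plates('t4.png'); print(current_clock())
c=snap('top'); W=cloud(c); z=W[...,2]; im=c['image'].astype(int)
m=(z>.002)&(z<.02)&(im.min(-1)>150)&(W[...,1]>.28)&(W[...,1]<.38)&(W[...,0]>.45); print('bar z',np.percentile(z[m],[5,50,95]))
i=c['image'][170:340,100:480]; cv2.imwrite('pics/t4c.png',cv2.resize(i,None,fx=2,fy=2,interpolation=cv2.INTER_CUBIC))
E
```

```text
False [-0.01319003  0.01206021] [-4.82148731 -1.6957971  -0.32822266] 0.013646346281217534
True [0.54045132 0.33008406 0.02563242]
blob [0.0326 0.0124] (0.345, 0.064) -1.567 min [-0.   -0.16] max [0.064 0.185]
43.4167
bar z [0.00745489 0.01109916 0.01597526]
```

View pics/t4c.png

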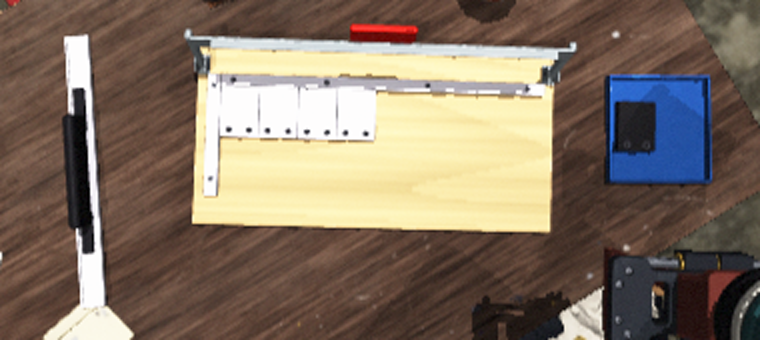

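The plates are in place (crop columns 218 to 375), with the bar on the left ending near the paper note (90,305). The set-down contact came 4 mm early, so I'll check that the bar is flat.

```bash
python3 - <<'E'
from h import *
for cam in ('top','scene'):
    c=snap(cam); W=cloud(c)
    r=silhouettes(cam,'straightedge_grip')[0]['region']
    r=cv2.erode(r.astype(np.uint8),np.ones((3,3)))>0
    im=c['image'].astype(int)
    P=W[r&(im.min(-1)>150)]; P=P[P[:,2]<.03]; H=W[r&(im.max(-1)<90)]
    print(cam,len(P),P.min(0).round(3),P.max(0).round(3))
    for lo in np.arange(.38,.74,.04):
        s=(P[:,0]>=lo)&(P[:,0]<lo+.04); h=(H[:,0]>=lo)&(H[:,0]<lo+.04)
        t=(W[...,0]>=lo)&(W[...,0]<lo+.04)&(W[...,1]>.255)&(W[...,1]<.285)
        print(round(lo,2),s.sum(),np.median(P[s],0).round(4) if s.any() else '', 'handle', np.percentile(H[h][:,2],90).round(4) if h.any() else '','table',np.nanmedian(W[t][:,2]).round(4))
i=c['image'][270:420,100:400]; cv2.imwrite('pics/s5c.png',cv2.resize(i,None,fx=2.6,fy=2.6,interpolation=cv2.INTER_CUBIC))
E
```

```text
top 854 [0.383 0.305 0.006] [0.696 0.351 0.022]
0.38 175 [0.4014 0.3181 0.0171] handle  table 0.0003
0.42 144 [0.4344 0.3184 0.0164] handle 0.0229 table 0.0004
0.46 54 [0.4792 0.3144 0.0149] handle 0.0597 table 0.0002
0.5 61 [0.5179 0.3189 0.0138] handle 0.0606 table 0.0002
0.54 60 [0.5579 0.3221 0.0125] handle 0.0595 table 0.0005
0.58 70 [0.6065 0.3253 0.0116] handle 0.0573 table 0.0005
0.62 134 [0.6437 0.3378 0.0105] handle 0.018 table 0.0003
0.66 156 [0.6771 0.3386 0.0095] handle  table 0.0005
0.7 0  handle  table 0.0006
scene 1258 [0.379 0.306 0.006] [0.694 0.357 0.021]
0.38 330 [0.3996 0.3212 0.0168] handle  table -0.0001
0.42 242 [0.4351 0.3263 0.0156] handle 0.0218 table -0.0001
0.46 90 [0.4764 0.3369 0.0143] handle 0.0594 table 0.0001
0.5 69 [0.5213 0.3409 0.0135] handle 0.0595 table 0.0001
0.54 63 [0.5582 0.3441 0.0123] handle 0.0582 table 0.0001
0.58 91 [0.6025 0.3461 0.0108] handle 0.0573 table 0.0
0.62 183 [0.6444 0.3434 0.0097] handle 0.0163 table -0.0001
0.66 188 [0.6763 0.3429 0.0087] handle  table -0.0001
0.7 0  handle  table 0.0
```

View pics/s5c.png

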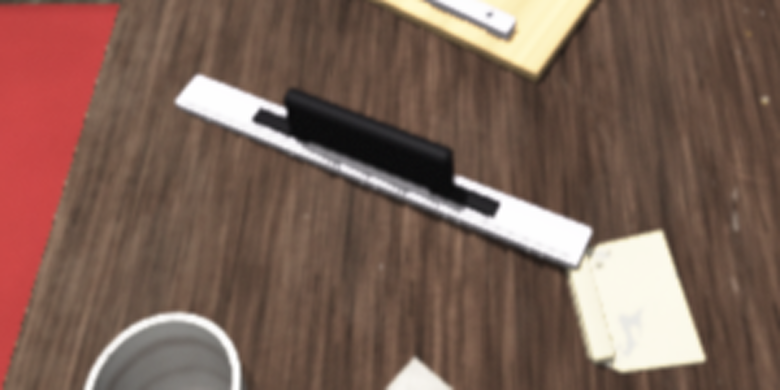

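The near end of the bar rests on the paper pad (crop 585,260) and is tilted by about 9 mm. I'll pick it up again and set it down clear of the pad.

```bash
python3 - <<'E'
from h import *
q=down(.077)
move_gripper(.05)
move_ptp([.54,.33,.14],q)
servo_line([.54,.33,.0256],q,rate=.1); move_gripper(0); print(current_finger_gap())
servo_line([.54,.33,.07],q,rate=.1)
q=down(0.); T=np.array([.58,.285])
servo_line([*T,.07],q,rate=.1)
print(servo_line([*T,.0215],q,rate=.05,contact_N=6),current_position())
move_gripper(.05)
servo_line([*T,.15],q,rate=.15)
move_gripper(0)
move_ptp(*pose(-.10,-.25,.25,0))
for cam in ('top',):
    c=snap(cam,'t6.png'); W=cloud(c); im=c['image'].astype(int)
    m=(W[...,2]>.003)&(W[...,2]<.03)&(im.min(-1)>150)&(W[...,1]>.255)&(W[...,1]<.315)&(W[...,0]>.4)
    P=W[cv2.erode(m.astype(np.uint8),np.ones((3,3)))>0]; print(P.min(0),P.max(0),np.polyfit(P[:,0]-.58,P[:,2],1))
plates(); print(current_clock())
E
```

```text
0.013779432277872553
False [0.58027131 0.28505758 0.02167143]
[0.42436006 0.27270369 0.00443846] [0.73727649 0.29665663 0.01291829] [0.00086292 0.00873746]
blob [0.0328 0.0182] (0.332, 0.064) -1.566 min [-0.    -0.148] max [0.064 0.184]
55.8833
```

```bash
python3 - <<'E'
from h import *
q=down(JA); H=np.array([.085,.028])
def tcp(th):
    r=np.array([-np.cos(th),np.sin(th)]); n=np.array([np.sin(th),np.cos(th)])
    g=H+.105*r+.006*n+[.010,0]; return J(g[0],0,g[1])
move_ptp(J(.06,0,.25),q)
servo_line(J(.165,0,.22),q,rate=.2)
servo_line(J(.165,0,.125),q,rate=.1,contact_N=10)
for th in (1.85,1.6,1.35,1.1,.85,.6,.4,.25,.15):
    b=servo_line(tcp(th),q,rate=.07,contact_N=25); print(th,b,current_force().round(1) if hasattr(current_force(),'round') else current_force())
    if b: break
else:
    p=tcp(.15); e=J(-.018,0,.022)
    print(servo_line(e,q,rate=.03,contact_N=18),toJ(current_position()),current_position()[2],current_force())
    servo_line(J(-.02,0,.2),q,rate=.15)
    move_ptp(*pose(-.10,-.25,.25,0))
print(current_position(),current_clock())
c=snap('top','t7.png'); print(frame(c))
i=c['image'][170:340,100:480]; cv2.imwrite('pics/t7c.png',cv2.resize(i,None,fx=2,fy=2,interpolation=cv2.INTER_CUBIC))
E
```

```text
1.85 False [-0.1 -1.   0. ]
1.6 False [-0.9  0.   0.6]
1.35 False [-0.1  0.3 -0.2]
1.1 False [0.5 0.8 0.6]
0.85 False [ 0.8 -0.2 -0.3]
0.6 False [-0.2  0.2  0.5]
0.4 False [-0.3  0.4 -0.8]
0.25 False [-0.3  0.3  0.3]
0.15 False [-0.9  0.4  0.1]
True [-1.28486647e-02 -4.09428769e-05] 0.03522361526542572 [-1.63149959  0.15122547  8.59757476]
[ 0.45821767 -0.25958116  0.24947675] 66.1417
(np.int64(441), array([-0.01656451, -0.00151822]), array([0.02784875, 0.03504578, 0.03845839]))
```

View pics/t7c.png

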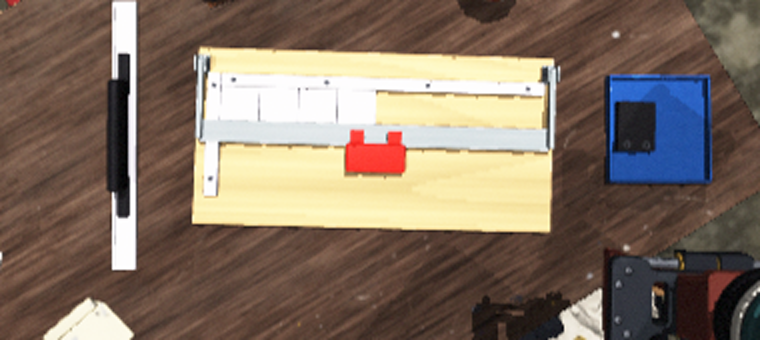

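The frame is down, with the tab at crop (375,157), the plates in place under it and the bar clear on the left. I'll press once more and measure the frame's angle.

```bash
python3 - <<'E'
from h import *
q=down(JA)
move_ptp(J(-.018,0,.12),q); servo_line(J(-.018,0,.045),q,rate=.1)
print(servo_line(J(-.018,0,.025),q,rate=.015,contact_N=25),current_position()[2],current_force())
servo_line(J(-.02,0,.2),q,rate=.15); move_ptp(*pose(-.10,-.25,.25,0))
for cam in ('top','scene'):
    c=snap(cam); W=cloud(c); g=toJ(W); im=c['image'].astype(int)
    r=(im[...,2]>150)&(im[...,1]<70)&(im[...,0]<70)&(abs(g[...,1])<.05)&(abs(g[...,0])<.1)
    r=cv2.erode(r.astype(np.uint8),np.ones((3,3)))>0
    print(cam,r.sum(),'tab slope',np.polyfit(g[r][:,0],W[r][:,2],1), np.median(W[r][:,2]))
    b=(abs(g[...,1])<.19)&(abs(g[...,1])>.06)&(g[...,0]>.002)&(g[...,0]<.018)
    print('bar z',np.nanmedian(W[b][:,2]),'L',np.nanmedian(W[b&(g[...,1]>0)][:,2]),'slope',np.polyfit(g[b][:,0],W[b][:,2],1)[0])
    b=(g[...,0]>-.09)&(g[...,0]<-.05)&(abs(g[...,1])<.15); print('board z',np.nanmedian(W[b][:,2]))
print(current_clock())
E
```

```text
True 0.03519457949057232 [-1.45454455  0.41746404  7.81929869]
top 278 tab slope [-0.10352738  0.0332573 ] 0.035480233743638095
bar z 0.027677854110439888 L 0.027643712518413913 slope 0.019070757210673257
board z 0.012752345488661125
scene 179 tab slope [-0.02503682  0.03457836] 0.035008857037474944
bar z 0.027391225141884294 L 0.02733274816344646 slope 0.008888511930247783
board z 0.01228247164548569
71.3917
```

```bash
python3 -c "
from h import *
print(close_job())"
```

```text
the job is handed in; nothing more can be done
None
```

The job is handed in: all four bare plates are home against the fence and end stop, the frame is down on them, and the straightedge lies flat on the table left of the jig; there was no black plate among them, and no verdict came back.

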